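# Start the mixer bay that holds the green-capped tube

## Robot

A 6-joint arm with a two-finger parallel gripper is mounted at the origin on the work surface. World frame = base frame: x ahead of the robot, y to its left, z up, the work surface at z = 0. Lengths are in m, angles in rad, forces in N, time in s.
With the tool pointing down it reaches from about 0.35 to 0.975 m from the base axis. Payload 4.9 kg.
Tool frame: the origin (TCP) lies between the finger pads; the fingertips stand 25 mm ahead of it and the grasp point (between the pads) lies 6 mm ahead of it (ctrl.tip_reach is the distance from the TCP to the fingertips, in m); z points along the fingers, y is the direction in which the jaws open and shut (so a half turn about z gives the same grasp; the last joint's range is limited). The gripper opens to 85 mm and grips with 20 to 120 N. Pads are 22 mm wide; open, the fingers measure 114 mm over their backs; the gripper's body (76 mm by 85 mm) begins 54 mm behind the grasp point. The pads swing forward as they close: fully open they stand 13 mm farther back than shut.
Start: joints at [-1.239, 0.053, 1.613, -0, 1.476, -0.119], TCP at [0.272, -0.563, 0.256] pointing down, gripper open.
Joint ranges: [-3.01, 3.01], [-1.01, 2.22], [0.06, 2.58], [-1.02, 4.17], [0.09, 2.62], [-3.14, 3.14]. Speed limits (rad/s): [2.57, 2.57, 3.14, 3.14, 3.14, 3.14].

## Interface

Orientations are given as a rotation vector (axis times angle).
In Python, from station import get_obs, get_image, camera_params, order, ctrl gives the robot as it stands.
- The arm moves only by the tool move_arm, never from a script. Its argument "deltas" is one flat list of numbers, 5 for each row, row after row: the opening, from -1 (shut) to 1 (fully open), so that 0 is half open, then the shift along the tool's x, y, z in m, then the turn about the tool's z in degrees. In form: [fingers, tx, ty, tz, turn, fingers, tx, ty, tz, turn, ...]. A call has 1 to 10 rows; each row is the pose to reach, as a shift and turn from the pose measured when the call began, along the tool's axes at that moment; what a row does not reach only later rows make up. A row lasts 1/10 s, in which the tool goes at most 50 mm and 8.59 degrees, less where a joint would pass 70% of its speed; a pose out of reach is approached as far as the arm can. A call with a gripper value outside its range is refused whole. The fingers move at their own pace and stop on an object; "force" is the grip in N (left out, the last holds). Time passes only in rows, so rows that repeat a pose let the fingers close. It gives the time, the measured TCP pose, the force and the opening at its end, in the units of the state.
- get_obs(): the state, without advancing time (a new reading comes with each control period).
- get_image(name): name is "scene" or "top"; returns the picture (480x640x3 uint8, red, green, blue); there is no depth.
- camera_params(name): a dict with "camera_matrix" (3x3 intrinsics, pixels), "extrinsics" (4x4, takes a point from camera to world coordinates). Camera axes: x right, y up, looking along -z (the intrinsics and any distortion apply to the point x, -y, -z); pixel columns grow to the right and rows downward; lengths in m; the calibration is good to about 2 mm. A picture is of the moment at which its call begins. camera_params takes no time and is no camera call.
- order.finish_job(): hands the job in, once; it reports no verdict.
The state is a dict: "t": time; "q": joint angles; "dq": joint speeds; "effort": joint torques, N m; "tool_pos": TCP position; "tool_rot": TCP orientation; "contact_force": force on the tool from outside, world axes, zero at the start; "wrist_torque": the same for the moment, N m; "opening": finger opening in m.
Only numpy, scipy, OpenCV 4.12 (cv2) and the standard library are available. Lean on these libraries where they do the work, as an engineer would, in place of code of your own. Each camera call takes 0.05 s, during which the arm holds its last target. There are 200 camera calls.

## Task

A sample tube with a green cap stands in one of the two bays of the beige tube mixer. Switch that bay on: with a closed fingertip, press down the raised near end (the one with the white bar) of the red rocker switch directly in front of that bay, until it snaps over and stays down. Leave the other bay's switch off and the green-capped tube standing in its bay.

Things in the scene. Friction and masses are not known exactly. Their poses are not given: they have to be found in the camera images.
- mixer: Fixed beige tube mixer, 200 (x) by 240 (y) mm, deck 70 mm high. Origin: centre of its underside; x points from its switches to its tubes, y left, z up; yaw within 0.35 rad. Aluminium block (60 x 200 mm, top z 105 mm) at x +50 mm with two tube bays at y +45 and -45 mm, one tube in each (green cap, blue cap). A red rocker in front of each bay at the same y: pivot at x -50, z 82 mm, axis along y.
- rocker_left (a joint): Rocker of the left bay (mixer y +45 mm), rad: 0 off, 0.22 level, 0.44 on. A flat red paddle 60 mm long (x), 36 mm wide, its top face 9 mm above the pivot, tilted 0.22 rad either way. Off: near end (-x, white bar) raised. Top face 20 mm out from the pivot: z 96 mm off, 91 level, 87 on (above the table). Over-centre spring: about 4 N there at first, none at level; past level it snaps over.
- rocker_right (a joint): Rocker of the right bay (mixer y -45 mm), the same as the left one: rad, 0 off (near end with the white bar raised), 0.22 level (the tipping point), 0.44 on (near end down). Held on its stop the force rises steeply.
- green_cap (a point): Centre of the top of the green cap (19 mm across) of the sample tube, 78 mm above the tube's foot. The tube is 16 mm in diameter, upright and loose in one of the two bays; it is not to be moved. Cap top at z 153 mm.

How it is judged:
At the end, for the whole second after the job is handed in: The rocker in front of the green-capped tube is on (joint above 0.37 rad), the other rocker is off (below 0.1 rad), and the green-capped tube stands in its bay (cap top within 10 mm of its height, tilted less than 0.2 rad) (((y of green_cap in the frame of mixer above 0 m and value of joint rocker_left above 0.37 rad and value of joint rocker_right below 0.1 rad) or (y of green_cap in the frame of mixer below 0 m and value of joint rocker_right above 0.37 rad and value of joint rocker_left below 0.1 rad)) and z of green_cap in the frame of mixer between 0.143 and 0.163 m and angle between green_cap's own z axis and vertical below 0.2 rad); the robot touches nothing.
It fails at once if the switch of the other bay is flipped ((y of green_cap in the frame of mixer above 0 m and value of joint rocker_right above 0.25 rad) or (y of green_cap in the frame of mixer below 0 m and value of joint rocker_left above 0.25 rad)).
It fails at once if the green-capped tube is lifted out of its bay or knocked over (z of green_cap in the frame of mixer above 0.175 m or angle between green_cap's own z axis and vertical above 0.4 rad).
It also fails if it takes over 29 s, if anything falls off the work surface, if the arm or the gripper's body presses on something with over 40 N, if the wrist force passes 120 N, or if a joint passes its speed limit or range.

## Working session

There is one attempt and no reset: what is moved stays moved. The work goes in short steps, Python scripts to look and compute and a tool call to move; the robot and the scene stay as the last step left them, time stands still between calls to the robot, and variables do not carry over. Pictures are saved under pics/ and viewed, about 8 in all and at most 12, crops included, and the job is handed in when it is done.

Besides the shell and the picture viewer there is one more tool, called after ">>>" by a JSON object that holds its "fn" and its "kwargs". move_arm: Moves the arm, as the interface text tells. Its arguments: {"type":"object","properties":{"deltas":{"type":"array"},"force":{"type":"number"}},"required":["deltas"]}

```bash
mkdir -p pics; python3 - <<'E'
from station import *
import cv2,numpy as np
o=get_obs(); print(o['t'],o['tool_pos'],o['tool_rot'],o['opening'],ctrl.tip_reach)
for n in('scene','top'):
    im=get_image(n); cv2.imwrite(f'pics/{n}0.png',im[...,::-1]); p=camera_params(n); print(n,p)
E
```

```text
0.0 [ 0.27212761 -0.5620199   0.25505841] [-3.06013319e+00 -7.01701907e-01  3.35395432e-04] 0.08523393385692161 0.025
scene {'camera_matrix': array([[549.8054884 ,   0.        , 316.78609421],
       [  0.        , 549.8054884 , 247.31398455],
       [  0.        ,   0.        ,   1.        ]]), 'extrinsics': array([[ 0.86233417, -0.35090586,  0.36502719,  0.85417488],
       [ 0.50629457,  0.58795375, -0.63085354, -0.40371233],
       [ 0.0067511 ,  0.72881786,  0.68467434,  0.60436907],
       [ 0.        ,  0.        ,  0.        ,  1.        ]])}
top {'camera_matrix': array([[610.03803352,   0.        , 317.10273429],
       [  0.        , 610.03803352, 251.3505282 ],
       [  0.        ,   0.        ,   1.        ]]), 'extrinsics': array([[ 0.06515218,  0.96929358, -0.23711845,  0.45774865],
       [-0.99784936,  0.06499891, -0.00847269,  0.05370764],
       [ 0.00719991,  0.2371605 ,  0.9714438 ,  0.81497199],
       [ 0.        ,  0.        ,  0.        ,  1.        ]])}
```

View pics/scene0.png

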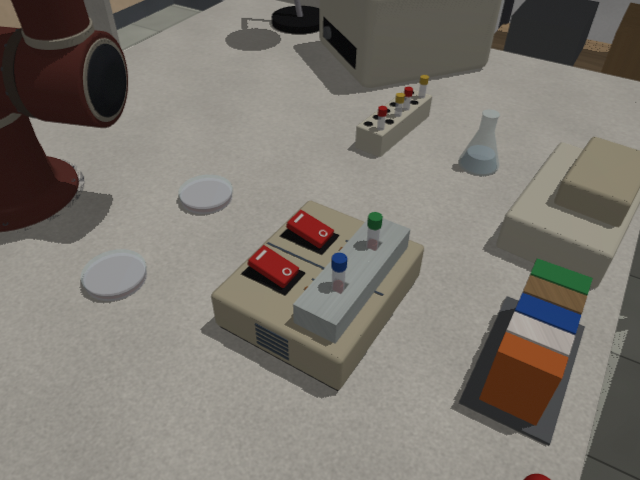

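View pics/top0.png

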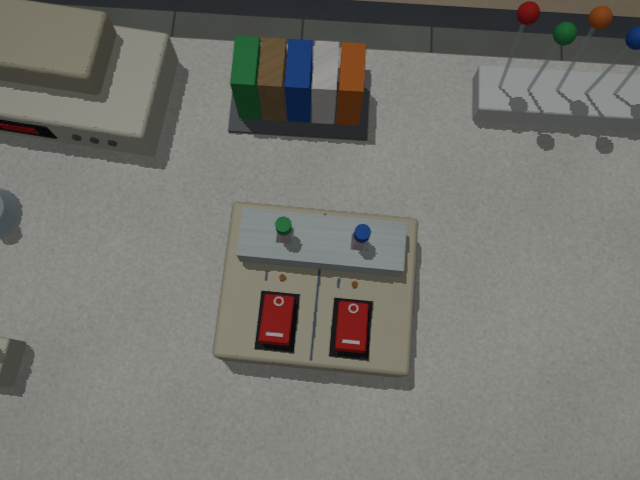

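The green cap is in the left bay: top (284,226), scene (375,220). The left rocker is at top (278,320), with its white bar at about (274,334). Next I'll triangulate the caps and rockers from both views.

```bash
cat > h.py <<'E'
import cv2,numpy as np
from station import *
def ray(n,uv):
    p=camera_params(n);K=p['camera_matrix'];E=p['extrinsics']
    d=np.linalg.inv(K)@[uv[0],uv[1],1]; d=E[:3,:3]@[d[0],-d[1],-d[2]]
    return E[:3,3],d/np.linalg.norm(d)
def plane(n,uv,z):
    o,d=ray(n,uv); return o+d*(z-o[2])/d[2]
def tri(a,b):
    (o,d),(p,e)=ray('top',a),ray('scene',b)
    s=np.linalg.lstsq(np.c_[d,-e],p-o,rcond=None)[0]
    A,B=o+d*s[0],p+e*s[1]; return (A+B)/2,np.linalg.norm(A-B)
def blobs(m,amin):
    n,l,s,c=cv2.connectedComponentsWithStats(m.astype(np.uint8))
    return [(c[i],s[i],l==i) for i in range(1,n) if s[i,4]>=amin]
E
python3 - <<'E'
from h import *
R={'top':(215,200,420,375),'scene':(210,195,425,385)}
P={}
for n in R:
    im=cv2.imread(f'pics/{n}0.png').astype(int);b,g,r=im[...,0],im[...,1],im[...,2]
    x0,y0,x1,y1=R[n];roi=np.zeros(b.shape,bool);roi[y0:y1,x0:x1]=1
    red=roi&(r>100)&(g<70)&(b<70); 
    for nm,m in(('red',red),('green',roi&(g>r+30)&(g>b+15)),('blue',roi&(b>r+50)&(b>g+30))):
        for c,s,l in blobs(m,60):
            print(n,nm,c.round(1),s)
            if nm=='red':
                cn=cv2.findContours(l.astype(np.uint8),0,1)[0][0]; hull=cv2.convexHull(cn)
                f=np.zeros(b.shape,np.uint8);cv2.fillConvexPoly(f,hull,1)
                print('  hull centroid',np.argwhere(f)[:,::-1].mean(0).round(1),'rect',cv2.boxPoints(cv2.minAreaRect(hull)).round(0).tolist())
                f=cv2.erode(f,np.ones((3,3)))
                w=(f>0)&(g>100)&(b>100)
                for c2,s2,_ in blobs(w,8): print('  white',c2.round(1),s2[4], plane(n,c2,.096).round(4),plane(n,c2,.087).round(4))
    x=cv2.resize(im[y0:y1,x0:x1].astype(np.uint8),None,fx=3,fy=3);cv2.imwrite(f'pics/{n}c.png',x)
E
```

```text
top red [276.  318.8] [ 259  294   34   49 1186]
  hull centroid [276.  318.3] rect [[259.0, 340.0], [264.0, 293.0], [293.0, 297.0], [287.0, 343.0]]
  white [278.4 301.1] 44 [0.5694 0.1019 0.096 ] [0.5708 0.1025 0.087 ]
  white [274.1 334.2] 55 [0.53   0.1038 0.096 ] [0.5309 0.1044 0.087 ]
top red [351.4 326. ] [ 336  302   32   49 1192]
  hull centroid [351.5 325.7] rect [[335.0, 348.0], [339.0, 301.0], [368.0, 303.0], [364.0, 350.0]]
  white [352.8 308.1] 39 [0.567  0.0132 0.096 ] [0.5683 0.0127 0.087 ]
  white [350.5 341.5] 58 [0.5274 0.0139 0.096 ] [0.5283 0.0134 0.087 ]
top green [282.8 225. ] [275 216  16  19 230]
top blue [361.8 232.1] [354 224  17  17 216]
scene red [310.1 226.2] [287 210  47  34 658]
  hull centroid [310.4 226.2] rect [[287.0, 222.0], [297.0, 207.0], [334.0, 230.0], [324.0, 246.0]]
  white [298.4 217.9] 29 [0.5295 0.1043 0.096 ] [0.5237 0.1133 0.087 ]
  white [322.3 233.1] 25 [0.5751 0.0935 0.096 ] [0.5702 0.1023 0.087 ]
scene red [273.2 263.8] [248 245  51  39 821]
  hull centroid [273.5 263.8] rect [[248.0, 260.0], [260.0, 242.0], [299.0, 267.0], [287.0, 285.0]]
  white [261.  254.5] 36 [0.5265 0.0146 0.096 ] [0.5207 0.022  0.087 ]
  white [286.1 271.1] 30 [0.5719 0.0057 0.096 ] [0.5669 0.0129 0.087 ]
scene green [374.7 220.1] [368 212  15  17 211]
scene blue [339.1 261.4] [332 253  15  18 235]
```

View pics/scenec.png

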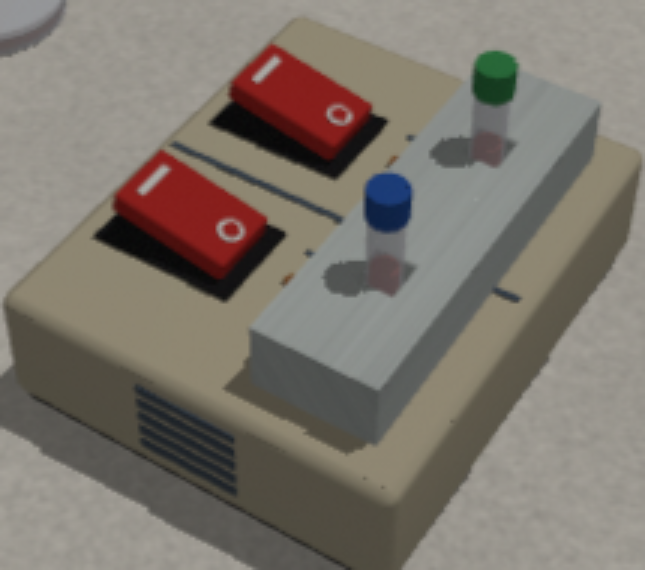

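The crop shows both rockers off, with white bars raised at scene (298,218) and (261,255), and the green-capped tube behind the left rocker.

```bash
python3 - <<'E'
from h import *
from scipy.spatial.transform import Rotation as Ro
T={}
for k,a,b in(('Lbar',(274.1,334.2),(298.4,217.9)),('Lring',(278.4,301.1),(322.3,233.1)),('Rbar',(350.5,341.5),(261,254.5)),('Rring',(352.8,308.1),(286.1,271.1)),('green',(282.8,225),(374.7,220.1)),('blue',(361.8,232.1),(339.1,261.4))):
    T[k],e=tri(a,b); print(k,T[k].round(4),'gap',round(e,4))
y=(T['Lbar']-T['Rbar']+T['Lring']-T['Rring']+T['green']-T['blue'])[:2]
yaw=np.arctan2(-y[0],y[1]); print('spacing',np.linalg.norm(y)/3,'yaw',yaw)
x=np.array([np.cos(yaw),np.sin(yaw)]); mid=(T['Lbar']+T['Lring'])[:2]/2
print('bar-ring along x',(T['Lring']-T['Lbar'])[:2]@x,'green ahead of mid',(T['green'][:2]-mid)@x)
goal=mid-.021*x; print('goal',goal)
o=get_obs();R=Ro.from_rotvec(o['tool_rot']);M=R.as_matrix();print(M.round(3))
for z in(.150,.0955+.006):
    print(z,'tool shift',(M.T@(np.r_[goal,z+ctrl.tip_reach]-o['tool_pos'])).round(4))
ya=np.arctan2(M[1,0],M[0,0]); print('tool x yaw',ya,'turn to align deg (tool z down => sign flips)',np.degrees(-(yaw-ya)))
E
```

```text
Lbar [0.5298 0.1037 0.0966] gap 0.0002
Lring [0.5705 0.1023 0.0872] gap 0.0006
Rbar [0.5272 0.0138 0.097 ] gap 0.0002
Rring [0.5678 0.0125 0.0881] gap 0.0009
green [0.6486 0.1003 0.1469] gap 0.0009
blue [0.646  0.01   0.1477] gap 0.0011
spacing 0.09002423275095457 yaw -0.0296845856059918
bar-ring along x 0.04068937195349583 green ahead of mid 0.09848450425559525
goal [0.52919053 0.10364243]
[[ 0.9    0.436 -0.001]
 [ 0.436 -0.9    0.002]
 [ 0.    -0.002 -1.   ]]
0.15 tool shift [ 0.5214 -0.4871  0.0812]
0.1015 tool shift [ 0.5214 -0.487   0.1297]
tool x yaw 0.45075888118763074 turn to align deg (tool z down => sign flips) 27.527382941908286
```

Checks agree: bay spacing 90.0 mm, bar height 96.6 mm, and the cap 98 mm ahead of the pivot. I'll travel at height first.

>>> {"fn": "move_arm", "kwargs": {"deltas": [-1,0.036,-0.034,0,4,-1,0.073,-0.068,0,8,-1,0.11,-0.102,0,12,-1,0.146,-0.136,0,16,-1,0.182,-0.17,0,20,-1,0.219,-0.205,0,24,-1,0.255,-0.239,0,27.5,-1,0.292,-0.273,0,27.5,-1,0.328,-0.307,0,27.5,-1,0.365,-0.341,0,27.5], "force": 40}}

```text
t: 1.1
tool_pos: [0.452, -0.0945, 0.2556]
tool_rot: [-3.14, 0.046, 0.001]
contact_force: [0.8, -0.5, 0.4]
opening: 0.0001
```

```bash
cat > g.py <<'E'
from h import *
from scipy.spatial.transform import Rotation as Ro
o=get_obs();M=Ro.from_rotvec(o['tool_rot']).as_matrix();goal=[.5292,.1036]
print(o['t'],o['tool_pos'],o['opening'],o['contact_force'].round(2) if hasattr(o['contact_force'],'round') else o['contact_force'])
print('tip z',o['tool_pos'][2]-.025,'shift to tip z .110',(M.T@(np.r_[goal,.135]-o['tool_pos'])).round(4),'tool x yaw',np.arctan2(M[1,0],M[0,0]))
E
python3 g.py
```

```text
1.1 [ 0.45196509 -0.09445605  0.25562827] 5.893281267703698e-05 [ 0.76 -0.5   0.37]
tip z 0.23062827242050696 shift to tip z .110 [ 0.0714 -0.2     0.1209] tool x yaw -0.029409468698657636
```

>>> {"fn": "move_arm", "kwargs": {"deltas": [-1,0.018,-0.05,0,0,-1,0.036,-0.1,0,0,-1,0.054,-0.15,0.01,0,-1,0.071,-0.2,0.03,0,-1,0.071,-0.2,0.06,0,-1,0.071,-0.2,0.09,0,-1,0.071,-0.2,0.11,0,-1,0.071,-0.2,0.121,0,-1,0.071,-0.2,0.121,0,-1,0.071,-0.2,0.121,0]}}

```text
t: 2.1
tool_pos: [0.5293, 0.1034, 0.1358]
tool_rot: [-3.139, 0.047, -0.001]
contact_force: [-0.3, -0.4, 0.2]
opening: -0.0
```

```bash
python3 g.py; python3 -c "
from h import *
a=get_image('scene')[150:350,200:430,::-1];b=get_image('top')[190:390,200:430,::-1]
cv2.imwrite('pics/n1.png',cv2.resize(np.hstack([a,b]),(782,340)))"
```

```text
2.1 [0.52925151 0.10341148 0.13577861] -3.258361688509403e-05 [-0.32 -0.39  0.23]
tip z 0.11077861392718505 shift to tip z .110 [-0.0001 -0.0002  0.0008] tool x yaw -0.029765671895690213
```

View pics/n1.png

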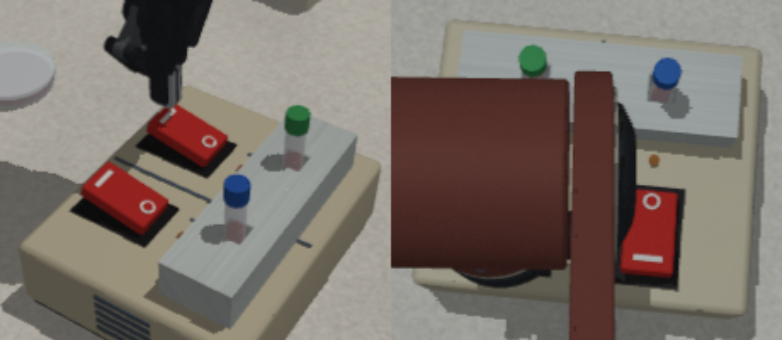

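The left panel shows the closed fingertips just above the left rocker's white bar (about (168,108) in the crop), with the tubes untouched. Now I'll press.

>>> {"fn": "move_arm", "kwargs": {"deltas": [-1,0,0,0.006,0,-1,0,0,0.01,0,-1,0,0,0.012,0,-1,0,0,0.014,0,-1,0,0,0.016,0,-1,0,0,0.018,0,-1,0,0,0.02,0,-1,0,0,0.0215,0,-1,0,0,0.0225,0,-1,0,0,0.0225,0]}}

```text
t: 3.2
tool_pos: [0.5299, 0.1035, 0.1139]
tool_rot: [-3.139, 0.047, -0.004]
contact_force: [0.0, -0.2, -0.6]
opening: -0.0001
```

```bash
python3 -c "
from h import *
a=get_image('scene')[150:350,200:430,::-1]
cv2.imwrite('pics/n2.png',cv2.resize(a,(690,600)))"
```

```text
(no output)
```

View pics/n2.png

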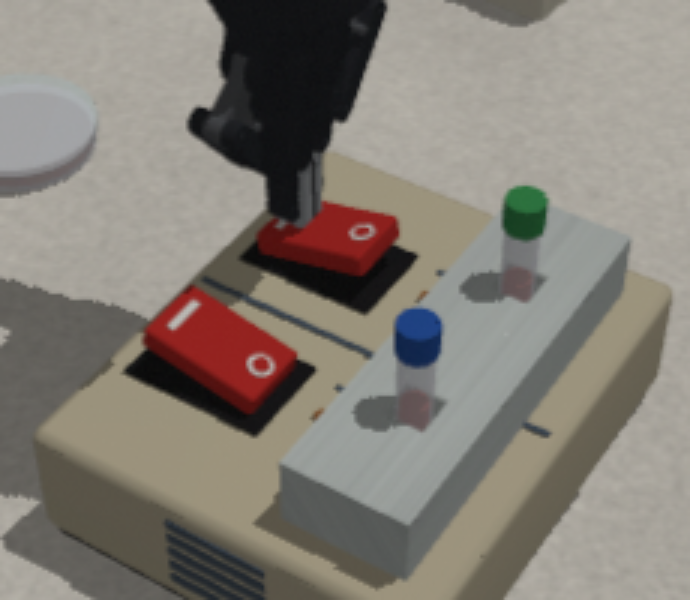

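The left rocker has snapped over: its ring end is raised at (362,232). The right rocker is still off and the green tube is standing. I'll retreat straight up and check.

>>> {"fn": "move_arm", "kwargs": {"deltas": [-1,0,0,-0.02,0,-1,0,0,-0.06,0,-1,0,0,-0.1,0,-1,0,0.05,-0.13,0,-1,0,0.1,-0.13,0,-1,0,0.15,-0.13,0,-1,0,0.2,-0.13,0,-1,0,0.25,-0.13,0,-1,0,0.28,-0.13,0,-1,0,0.28,-0.13,0]}}

```text
t: 4.25
tool_pos: [0.5207, -0.1807, 0.2434]
tool_rot: [-3.141, 0.056, -0.004]
contact_force: [0.2, 0.8, -0.3]
opening: -0.0004
```

```bash
python3 -c "
from h import *
a=get_image('scene')[150:350,200:430,::-1];b=get_image('top')[190:390,200:430,::-1]
cv2.imwrite('pics/n3.png',cv2.resize(np.hstack([a,b]),(782,340)))
a=cv2.imread('pics/n3.png')"; python3 g.py
```

```text
4.35 [ 0.5210416  -0.17721064  0.24320181] -0.00014601406432202598 [-0.02  0.95 -0.28]
tip z 0.21820180556325933 shift to tip z .110 [-0.001  -0.2806  0.1089] tool x yaw -0.03162893686796908
```

View pics/n3.png

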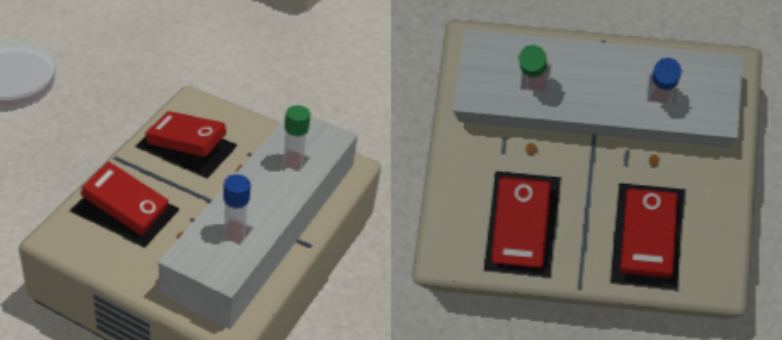

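The left rocker stays on (near end down at scene crop (160,125)), the right one is off, and both tubes stand upright. I'll check the heights numerically, then hand in.

```bash
python3 - <<'E'
from h import *
s=230*2/782;t=200/340
sc=lambda u,v:(200+u*s,150+v*t); tp=lambda u,v:(200+(u-391)*s,190+v*t)
bar,g=tri(tp(517,253),sc(161,126)); ring,g2=tri(tp(523,193),sc(205,132)); cap,g3=tri(tp(533,59),sc(297,120))
print(bar.round(4),g,ring.round(4),g2,cap.round(4),g3)
if ring[2]-bar[2]>.005 and cap[2]>.14: print(order.finish_job())
E
```

```text
[0.5248 0.1034 0.0831] 0.0025259463905327613 [0.5667 0.1028 0.0953] 0.00045138026612215744 [0.649  0.0995 0.1469] 0.000914895054721792
the job is handed in; nothing more can be done
None
```

The left bay's switch is on and the job is handed in. The green-capped tube was in the left bay, so I pressed the raised white-bar end of the left rocker with closed fingers until it snapped over. I then raised the arm and moved it clear to the side.

The last checks, from both cameras, using points I read off the final picture:
- **Left rocker:** it stayed on after release. Its white-bar end is at about z 83 mm and its ring end at about 95 mm. Before the press these were 97 and 87 mm.
- **Right rocker:** it looks unchanged and still off; I did not measure its height again.
- **Green cap:** it is within 1 mm of where it started and the tube is upright. I measured the cap blob at z 147 mm both before and after. That is below the stated 153 mm top because the blob includes the cap's side.
- **Disagreement:** the final white-bar point had a 2.5 mm gap between the two views, since I picked its pixels by eye. Its z of 83 mm is also lower than the 87 mm the task gives for "on". The other points agreed to 1 mm or better.

At the last reading the robot's clock was at 4.35 s, and the measured contact force was under 1 N.

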